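# Level the hub and spread the snap ring onto its axle

### The job

Turn the black tilt knob until the hinged plate carrying the hub sits level. Then pick up the circlip pliers by their handles, squeeze the handles fully together so that the snap ring on the tips is spread wide, and slide the ring down over the axle stub to the groove without leaning it on the axle or the bearing. Finish there still holding: handles squeezed, ring spread, level round the groove; leave the other things on the bench where they are.

Things in the scene. Friction and masses are not known exactly. Their poses are not given: they have to be found in the camera images.
- stand: grey fixed base of the levelling stand, 120 mm (x) by 230 mm (y), 12 mm thick; origin on the bench under the axle (plate level). +y points to the tilt knob, 95 mm from the axle; the plate's hinge is 65 mm to -y, 50 mm up, along x. The aluminium plate, 110 x 205 mm, top 60 mm above the bench when level, carries a dark hub 68 mm across with the upright steel axle, and the knob.
- plate (a joint): tilt of the hinged plate in rad: 0 is level, positive is knob end low (starts 0.05 to 0.09). Falls 0.04 rad for 1 rad of knob turned clockwise. A spirit vial lies on the plate along its -x edge near the knob: the white bubble is midway between the two lines when level.
- tilt_knob (a joint): turn of the tilt knob in rad (a quick-lead screw in the plate): grows as the knob is turned clockwise seen from above, which raises the knob end of the plate; starts between -2.3 and -1.25, plate level at 0, stops at 0.9. Friction about 0.12 N m; it stays where it is left.
- knob_grip (a point): point to grip on the knob, on its axis: middle of a black upright bar 40 mm long (its x), 14 mm thick (its y), reaching 11 mm above this point and 30 mm below it to a disc of 44 mm diameter. Its z is the knob's axis; turns and tilts with the knob, 98 mm above the bench when level, 160 mm from the hinge.
- groove (a point): on the axle's axis at mid-height of the groove (6 mm wide, floor 26.4 mm across, in an axle of 30 mm diameter); z points up the axle; carried by the plate, 94 mm above the bench when level. The bearing's face (42 mm across) is 6 mm below this point, the hub's top (60 mm across) 10 mm below.
- axle_tip (a point): top of the axle on its axis, 23.5 mm above the groove point; edge chamfered 2.5 mm. z along the axle.
- pliers: circlip pliers lying flat, 0.27 kg, 14 mm tall; origin at the underside of the rivet, z up, x towards the ring, frame always midway between the two levers. Steel jaws reach x = 62 mm (z 6.5 to 13.5 mm) and carry the snap ring under their tips; the handles point to -x and end at about x = -116 mm. Centre of mass near x = -27 mm.
- handles (a point): midway between the pliers' two handles, 70 mm behind the rivet and 7 mm above the underside; axes as the pliers'. Each handle is a straight black bar 8 mm wide, 14 mm tall, from about 34 to 116 mm behind the rivet. Grip both together across y here: 61 mm over the outside when free (67 mm at 11 mm farther back), 26 mm and parallel when fully squeezed.
- pliers_a (a joint): squeeze of the pliers in rad (turn of one lever): 0 free, 0.26 fully squeezed against the built-in stop, ring fully spread. Both levers move alike. Springs back when let go; about 9 N on each handle holds it fully squeezed. As the handles turn against gripping fingers, the pliers creep about 5 mm forward (their +x) relative to the fingers.
- ring_mid (a point): where the axle's centre must be when the ring is fully spread: 58.3 mm ahead of the rivet on the pliers' x, mid-thickness of the ring, 3 mm above the pliers' underside; axes as the pliers'. Steel snap ring 4 mm thick, 5 mm wide, gap towards the rivet, captive on the tips, far edge 95 mm ahead of the rivet. Bore 27 mm when free, too small for the axle; fully spread it clears it by 3 mm at the sides, 5 mm fore and aft.
- rest: fixed wooden rest the pliers lie on; origin on the bench under the rivet (within 5 mm), x as the pliers'. A block 30 mm tall, 56 mm (x) by 50 mm (y), from x = -40 to 16 mm, lies under the rivet and the roots of the handles; a cross bar 30 mm tall, 110 mm (y), from x = -120 to -106 mm, lies under the handle ends. Between them, under the gripping length, only a 4 mm strip 30 mm wide.
- polish_jar: low glass polish jar with a black cap, 56 mm across, 34 mm tall, loose, a bystander; origin at the centre of its underside
- cream_jar: low amber jar with a metal cap, 56 mm across, 34 mm tall, loose, a bystander; origin at the centre of its underside
- oiler: small white oil bottle, 44 mm across, 100 mm tall, loose, a bystander; origin at the centre of its underside
- shoe_brush: shoe brush, 160 x 50 x 40 mm, loose, a bystander; origin at the centre of its underside
- screwdriver: screwdriver lying flat, loose, a bystander; origin at the centre of its underside (about)
- spare_bearing: loose spare bearing ring, 42 mm across, 24 mm bore, 12 mm tall, loose, a bystander; origin at the centre of its underside
- heel_block: rubber heel block, 65 x 60 x 20 mm, loose, a bystander; origin at the centre of its underside
Not all that is in view belongs to the job. There is more than one size of the pliers; the job needs the smaller.

How it is judged:
By the outcome, as a careful person would: the job done as asked, in the order asked, and still so for the second after the job is handed in, while the arm keeps its last pose, push and grip.
It also fails if it takes over 66 s, if anything falls off the work surface, if the arm or the gripper's body presses on something with over 40 N, if the wrist force passes 120 N, or if a joint passes its speed limit or range.

### The arm

A 7-joint arm with a two-finger parallel gripper is mounted at the origin on the work surface. World frame = base frame: x ahead of the robot, y to its left, z up, the work surface at z = 0. Lengths are in m, angles in rad, forces in N, time in s.
With the tool pointing down it reaches from about 0.425 to 0.925 m from the base axis. Payload 6.8 kg.
Tool frame: the origin (TCP) lies on the front face of the gripper's body, between the roots of the fingers; the fingertips stand 73 mm ahead of it and the grasp point (between the pads) lies 54 mm ahead of it (env.nose_length is the distance from the TCP to the fingertips, in m); z points along the fingers, y is the direction in which the jaws open and shut (so a half turn about z gives the same grasp; the last joint's range is limited). The gripper opens to 85 mm and grips with 20 to 120 N. Pads are 22 mm wide; open, the fingers measure 114 mm over their backs; the gripper's body (76 mm by 85 mm) begins 54 mm behind the grasp point. The pads swing forward as they close: fully open they stand 13 mm farther back than shut.
Start: joints at [1.072, 0.477, 0.022, 1.555, -0.011, 1.109, -0.083], TCP at [0.257, -0.624, 0.304] pointing down, gripper open.
Joint ranges: [-2.96, 2.96], [-0.34, 2.1], [-1.41, 1.46], [0.24, 2.44], [-1.37, 4.51], [0.17, 1.92], [-2.96, 2.96]. Speed limits (rad/s): [2.39, 2.39, 3.14, 3.14, 3.14, 3.14, 3.14].

### API

Orientations are given as a unit quaternion [w, x, y, z].
In Python, from cell import env, kin, camera, calibration, job gives the robot as it stands. The module is installed in compiled form; this text tells all that it offers. Calls block until the motion is done:
- env.reach(position, orientation): joint-space move of the TCP to a pose.
- env.movel(position, velocity=0.15, rot=None, stop_force=None): straight line of the TCP; rot=None keeps the orientation; velocity is the mean speed in m/s. With stop_force (N) it stops when the force on the tool has changed by that much, and returns True; else False.
- env.goto_joints(angles): joint-space move.
- env.grip(opening, f_grip=None): finger opening in m; f_grip is the grip in N (None keeps the last); returns when the fingers have stopped.
- env.dwell(seconds).
- kin.inverse_kinematics(position, orientation): joint angles nearest the present ones, or None.
- env.get_state(): the state.
- camera(name): name is "scene" or "top" or "wrist"; returns (picture, depth): 420x560x3 uint8, blue, green, red; 420x560 float32, m along the optical axis (not along the pixel's ray), 0 where there is no reading.
- calibration(name): a dict with "fx", "fy", "cx", "cy" (pixels), "k1" (the pictures are not rectified: a ray, as slopes to the right and down, at radius r is drawn at 1 + k1 r^2 times it, then the intrinsics apply), "rvec" (rotation vector, rad) and "tvec" (3), from world to camera coordinates, as OpenCV has them. Camera axes: x right, y down, z forward; pixel columns grow to the right and rows downward; lengths in m; the calibration is good to about 2 mm. A picture is of the moment at which its call begins: read the wrist's pose just before it. calibration takes no time and is no camera call; for the wrist camera it gives the pose at the moment of the call.
A pose or a line that the arm cannot do raises env.PlanningError and nothing moves.
- job.job_done(): hands the job in, once; it reports no verdict.
The state is a dict: "time": time; "qpos": joint angles; "joint_velocities": joint speeds; "joint_torque": joint torques, N m; "tcp_pos": TCP position; "orientation": TCP orientation; "force": force on the tool from outside, world axes, zero at the start; "torque": the same for the moment, N m; "opening": finger opening in m.
Only numpy, scipy, OpenCV 4.12 (cv2) and the standard library are available. Lean on these libraries where they do the work, as an engineer would, in place of code of your own. Each camera call takes 0.05 s, during which the arm holds its last target. There are 200 camera calls.

## Working session

There is one attempt and no reset: what is moved stays moved. The work goes in short steps, each a Python script; the robot and the scene stay as the last script left them, time stands still between calls to the robot, and variables do not carry over. Pictures are saved under pics/ and viewed, about 8 in all and at most 12, crops included, and the job is handed in when it is done.

```bash
mkdir -p pics; ls; cat > h.py <<'E'
import numpy as np, cv2
from scipy.spatial.transform import Rotation as R
from cell import env,kin,camera,calibration,job
def load(n):
    d=np.load(f'pics/{n}.npz',allow_pickle=True); return d['im'],d['dep'],d['cal'].item()
def snap(name,n):
    c=calibration(name); im,dep=camera(name)
    np.savez(f'pics/{n}.npz',im=im,dep=dep,cal=c); cv2.imwrite(f'pics/{n}.png',im); return im,dep,c
def KD(c): return np.array([[c['fx'],0,c['cx']],[0,c['fy'],c['cy']],[0,0,1.]]),np.array([c['k1'],0,0,0,0.])
def ray(c,u,v):
    K,D=KD(c); p=cv2.undistortPoints(np.array([[[u,v]]],float),K,D)[0,0]
    Rm=cv2.Rodrigues(np.array(c['rvec'],float))[0]; t=np.array(c['tvec'],float).ravel()
    return -Rm.T@t, Rm.T@np.array([p[0],p[1],1.])
def atz(c,u,v,z):
    o,d=ray(c,u,v); return o+d*(z-o[2])/d[2]
def atd(c,dep,u,v):
    o,d=ray(c,u,v); w=dep[int(round(v))-1:int(round(v))+2,int(round(u))-1:int(round(u))+2]; return o+d*np.median(w)
def proj(c,P):
    K,D=KD(c); return cv2.projectPoints(np.array(P,float).reshape(-1,1,3),np.array(c['rvec'],float),np.array(c['tvec'],float),K,D)[0][:,0]
def cloud(c,dep):
    K,D=KD(c); h,w=dep.shape; u,v=np.meshgrid(np.arange(w),np.arange(h))
    p=cv2.undistortPoints(np.stack([u,v],-1).reshape(-1,1,2).astype(float),K,D)[:,0]
    Rm=cv2.Rodrigues(np.array(c['rvec'],float))[0]; t=np.array(c['tvec'],float).ravel()
    X=np.c_[p,np.ones(len(p))]*dep.reshape(-1,1); return ((X-t)@Rm).reshape(h,w,3)
def quat(yaw,tilt=None):
    # tool down; tool y axis horizontal at world angle yaw
    y=np.array([np.cos(yaw),np.sin(yaw),0]); z=np.array([0,0,-1.]); x=np.cross(y,z)
    q=R.from_matrix(np.c_[x,y,z]).as_quat(); return q[[3,0,1,2]]
E
python3 - <<'E'
from h import *
for n in('top','scene'):
    im,d,c=snap(n,n); print(n,c)
    cv2.imwrite(f'pics/{n}_b.png',cv2.resize(im,(800,600)))
print(env.get_state())
E
```

```text
pics
top {'fx': 416.23893208193994, 'fy': 416.23893208193994, 'cx': 281.59213898356654, 'cy': 209.0763633640153, 'k1': -0.09104987861984049, 'rvec': array([ 2.13525613, -2.16108753,  0.19657707]), 'tvec': array([0.00157954, 0.49185504, 1.13519301])}
scene {'fx': 440.0206314338304, 'fy': 440.0206314338304, 'cx': 281.2183271130396, 'cy': 210.68567397820925, 'k1': -0.0014967597568870913, 'rvec': array([ 1.28829784,  2.01587472, -1.07122475]), 'tvec': array([ 0.19905804, -0.18158329,  1.49102769])}
{'time': 0.1, 'qpos': array([ 1.07189618,  0.47772857,  0.02238075,  1.55632915, -0.01150319,
        1.10932941, -0.08308958]), 'joint_velocities': array([ 1.20948129e-03, -1.44306139e-03,  7.68280125e-04, -1.68193814e-03,
       -8.70166693e-04,  7.34610574e-05,  4.28020267e-04]), 'joint_torque': array([ 5.01756746e-03, -5.97754455e+01,  1.61438048e+00, -2.81954437e+01,
        1.29136280e-02,  5.09065198e-03, -3.28168323e-05]), 'tcp_pos': array([ 0.256948  , -0.62373683,  0.30302602]), 'orientation': array([-8.01105722e-04,  9.80970176e-01,  1.94156692e-01, -2.27904798e-04]), 'force': array([-0.19460254, -0.306169  ,  0.45671959]), 'torque': array([ 0.00165776, -0.03887959,  0.02101719]), 'opening': 0.08519494793980921}
```

View pics/top_b.png

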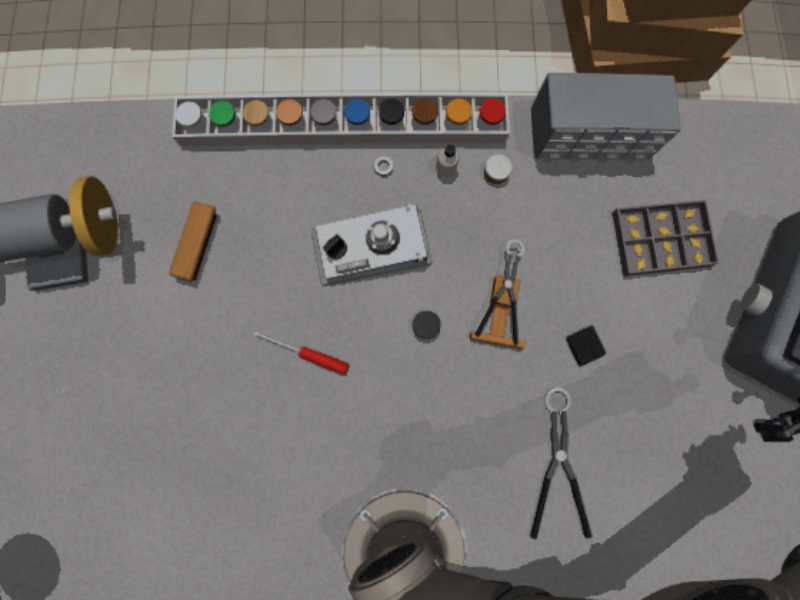

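View pics/scene_b.png

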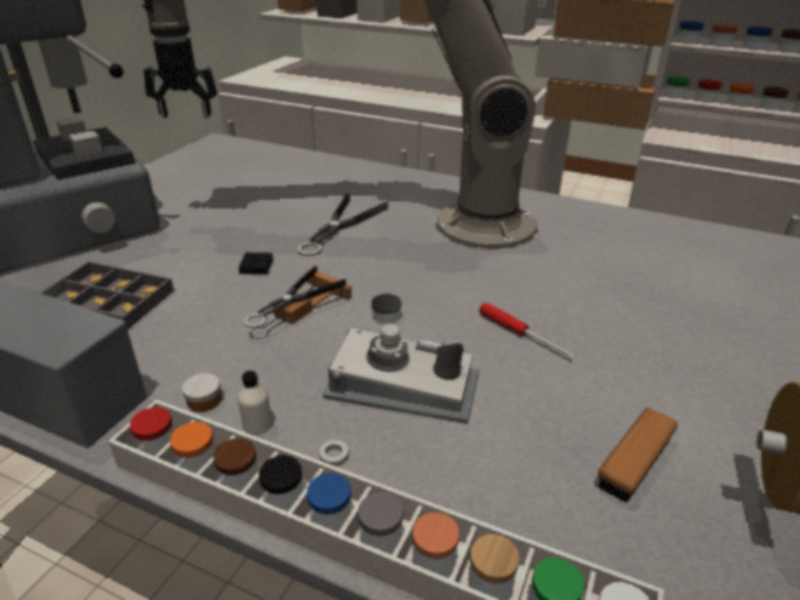

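```bash
python3 - <<'E'
from h import *
im,d,c=load('top'); s=.7
for n,u,v,z in [('knob',336,243,.1),('axletip',380,233,.115),('hub',383,237,.084),('rivet',508,284,.044),('ring',514,248,.036),('bar',497,341,.03),('handL',479,333,.04),('handR',516,341,.04),('c1',317,240,.06),('c2',328,282,.06),('c3',429,263,.06),('c4',418,208,.06)]:
    print(n,atz(c,u*s,v*s,z).round(4),atd(c,d,u*s,v*s).round(4))
x0,y0=220,130
cr=im[130:250,215:375]
cv2.imwrite('pics/topcrop.png',cv2.resize(cr,(800,600),interpolation=cv2.INTER_CUBIC))
E
```

```text
knob [0.5905 0.1216 0.1   ] [0.5918 0.122  0.095 ]
axletip [0.6052 0.0376 0.115 ] [0.6058 0.0377 0.1129]
hub [0.6058 0.0323 0.084 ] [0.5985 0.0321 0.1111]
rivet [ 0.5185 -0.215   0.044 ] [ 0.5182 -0.2146  0.046 ]
ring [ 0.594  -0.2322  0.036 ] [ 0.6021 -0.2393  0.0035]
bar [ 0.4065 -0.1911  0.03  ] [ 0.4066 -0.1912  0.0292]
handL [ 0.4219 -0.1542  0.04  ] [ 0.4217 -0.1539  0.0422]
handR [ 0.4051 -0.227   0.04  ] [ 0.4048 -0.2261  0.0442]
c1 [0.6074 0.1627 0.06  ] [0.6189 0.168  0.0169]
c2 [0.5229 0.1403 0.06  ] [0.5318 0.1451 0.0134]
c3 [ 0.5589 -0.0573  0.06  ] [ 0.5699 -0.0608  0.0107]
c4 [ 0.6715 -0.0377  0.06  ] [ 0.6874 -0.0404  0.0105]
```

View pics/topcrop.png

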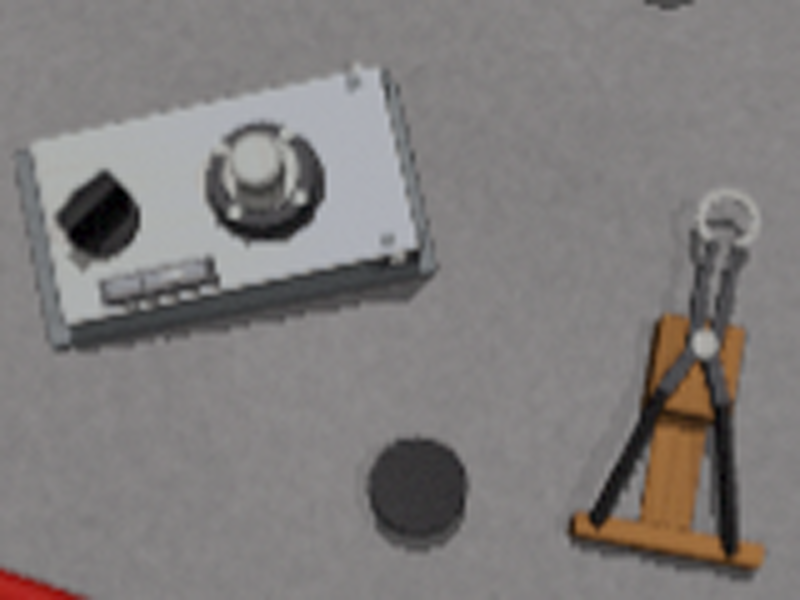

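```bash
python3 - <<'E'
from h import *
for yaw in (41,221,-80,100):
    q=kin.inverse_kinematics([0.598,.10,.16],quat(np.radians(yaw))); print(yaw,None if q is None else q.round(2))
c=calibration('wrist'); s=env.get_state()
Rm=cv2.Rodrigues(c['rvec'])[0]; o=-Rm.T@c['tvec']; Rt=R.from_quat(s['orientation'][[1,2,3,0]]).as_matrix()
print('cam in tool',Rt.T@(o-s['tcp_pos']),'\n',Rt.T@Rm.T, c['fx'])
E
```

```text
41 [ 0.22  0.62 -0.66  1.81  0.49  0.88  0.05]
221 [-0.17  0.54 -0.13  1.83  0.1   0.78 -2.78]
-80 [ 0.03  0.56 -0.4   1.82  0.29  0.82 -1.91]
100 [ 0.28  0.65 -0.76  1.8   0.56  0.91  1.02]
cam in tool [ 0.07757743  0.00101213 -0.0702064 ] 
 [[-3.16739526e-04 -9.54054436e-01 -2.99633163e-01]
 [ 9.99999950e-01 -2.96055598e-04 -1.14427765e-04]
 [ 2.04622418e-05 -2.99633184e-01  9.54054482e-01]] 295.4881759222384
```

```bash
python3 - <<'E'
from h import *
env.reach([0.595,.085,.29],quat(np.radians(41)))
print(env.get_state()['time'],env.get_state()['qpos'].round(2))
im,d,c=snap('wrist','w1')
cv2.imwrite('pics/w1b.png',cv2.resize(im,(800,600),interpolation=cv2.INTER_CUBIC))
E
```

```text
2.8667 [ 0.29  0.46 -0.71  1.72  0.33  1.09  0.19]
```

View pics/w1b.png

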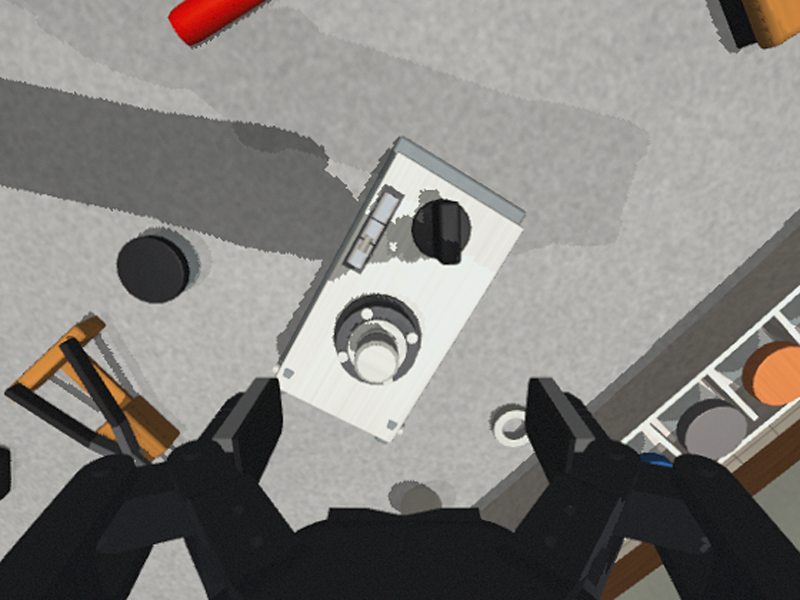

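```bash
python3 - <<'E'
from h import *
im,d,c=load('w1'); P=cloud(c,d); g=im.max(2)
near=np.hypot(P[...,0]-.591,P[...,1]-.122)<.035
m=near&(P[...,2]>.085)&(g<90)
Q=P[m]; print(len(Q),Q[:,2].min(),Q[:,2].max())
T=Q[Q[:,2]>np.percentile(Q[:,2],90)-.006]
(cx,cy),(w,h),a=cv2.minAreaRect(T[:,:2].astype(np.float32)); print('bar rect',cx,cy,w,h,a,T[:,2].mean(),np.median(T[:,2]))
u,s,v=np.linalg.svd(T[:,:2]-T[:,:2].mean(0),full_matrices=False); print('bar dir',np.degrees(np.arctan2(v[0,1],v[0,0]))%180,T.mean(0))
# plate plane: bright points
m=(g>150)&(P[...,2]>.04)&(P[...,2]<.075)&(np.hypot(P[...,0]-.598,P[...,1]-.07)<.15)
Q=P[m]
for i in range(4):
    A=np.c_[Q[:,:2],np.ones(len(Q))]; k=np.linalg.lstsq(A,Q[:,2],rcond=None)[0]; r=Q[:,2]-A@k; Q=Q[np.abs(r)<max(.002,1*r.std())]
print('plane',k,np.hypot(k[0],k[1]),'downhill',np.degrees(np.arctan2(-k[1],-k[0])),len(Q),r.std())
(cx,cy),(w,h),a=cv2.minAreaRect(Q[:,:2].astype(np.float32)); print('plate rect',cx,cy,w,h,a)
# axle top
m=(np.hypot(P[...,0]-.605,P[...,1]-.037)<.04)&(P[...,2]>.1)
Q=P[m]; print('axle',len(Q),np.percentile(Q[:,2],[50,90,99])); T=Q[Q[:,2]>np.percentile(Q[:,2],90)-.004]
print((T[:,:2].max(0)+T[:,:2].min(0))/2,np.ptp(T[:,:2],axis=0),cv2.minEnclosingCircle(T[:,:2].astype(np.float32)))
E
```

```text
13862 0.08552779411878218 0.3186798240452332
bar rect 0.5942665338516235 0.10160999000072479 0.043640509247779846 0.012613074854016304 39.35664367675781 0.31227800924324095 0.3118443643071691
bar dir 47.19385821009247 [0.5957247  0.10459721 0.31227801]
plane [ 0.01471846 -0.08416917  0.04848902] 0.08544637163162477 downhill 99.9188839172949 10917 0.0006825766718715529
plate rect 0.6088356971740723 0.05848018825054169 0.11193715035915375 0.20382849872112274 10.807801246643066
axle 1223 [0.11223273 0.28904288 0.29834623]
[0.56902365 0.04984485] [0.00695181 0.01428085] ((0.5680800676345825, 0.04984484612941742), 0.007676160894334316)
```

```bash
python3 - <<'E'
from h import *
im,d,c=load('w1'); P=cloud(c,d); g=im.max(2); print(im.shape)
near=np.hypot(P[...,0]-.591,P[...,1]-.122)<.035
m=near&(P[...,2]>.08)&(P[...,2]<.13)&(g<110)
Q=P[m]; print(len(Q),np.histogram(Q[:,2],12))
T=Q[Q[:,2]>.09]
print('bar rect',cv2.minAreaRect(T[:,:2].astype(np.float32)),np.median(T[:,2]))
u,s,v=np.linalg.svd(T[:,:2]-T[:,:2].mean(0),full_matrices=False); print('bar dir',np.degrees(np.arctan2(v[0,1],v[0,0]))%180,T.mean(0))
for cx in (.605,):
    m=(np.hypot(P[...,0]-.605,P[...,1]-.037)<.03)&(P[...,2]>.105)&(P[...,2]<.13)
    T=P[m]; T=T[T[:,2]>np.median(T[:,2])-.002]; print('axle',len(T),np.median(T[:,2]),(T[:,:2].max(0)+T[:,:2].min(0))/2,np.ptp(T[:,:2],axis=0),cv2.minEnclosingCircle(T[:,:2].astype(np.float32)))
for n in('top','scene'):
    im,d,c=load(n);P=cloud(c,d)
    m=(np.hypot(P[...,0]-.605,P[...,1]-.037)<.03)&(P[...,2]>.105)&(P[...,2]<.13);T=P[m]
    print(n,len(T),np.median(T[:,2]),cv2.minEnclosingCircle(T[:,:2].astype(np.float32)))
    m=(np.hypot(P[...,0]-.591,P[...,1]-.122)<.035)&(P[...,2]>.085)&(P[...,2]<.13); T=P[m];print(cv2.minAreaRect(T[:,:2].astype(np.float32)),np.median(T[:,2]))
E
```

```text
(420, 560, 3)
728 (array([ 10,  10,   5,   8,   7,   9,   9,  28,  78, 231, 250,  83]), array([0.08065285, 0.08212436, 0.08359587, 0.08506737, 0.08653888,
       0.08801039, 0.0894819 , 0.0909534 , 0.09242491, 0.09389642,
       0.09536793, 0.09683943, 0.09831094]))
bar rect ((0.5931831002235413, 0.13133028149604797), (0.014219462871551514, 0.03834693878889084), 43.79102325439453) 0.09535671818505914
bar dir 133.08515445336204 [0.59271538 0.13131273 0.0952213 ]
axle 682 0.11178198366760717 [0.61141702 0.03808288] [0.02900803 0.02877425] ((0.6114988923072815, 0.038591209799051285), 0.015049897134304047)
top 96 0.11286408804852133 ((0.6099115014076233, 0.0386364720761776), 0.01531292125582695)
((0.5917776823043823, 0.13021184504032135), (0.014114079996943474, 0.03920045495033264), 43.035247802734375) 0.09561268977324236
scene 104 0.11087998122008719 ((0.6118444204330444, 0.04103604331612587), 0.016023047268390656)
((0.5919981002807617, 0.13156960904598236), (0.0167236328125, 0.04021305963397026), 43.1744499206543) 0.09343078870801397
```

```bash
cat >> h.py <<'E'
YAW=np.radians(10.8); ORG=np.array([.612,.0331,0])
def stand(pt,phi=0.):
    # plate-level point (stand frame) -> world with tilt phi; also rotation
    Rx=R.from_euler('x',-phi); h=np.array([0,-.065,.05]); Rs=R.from_euler('z',YAW)
    return ORG+Rs.apply(h+Rx.apply(np.array(pt)-h)), Rs*Rx
def knobpose(th,up=0.):
    p,Rp=stand([0,.095,.098],-.04*th); Rk=Rp*R.from_euler('z',-th); M=Rk.as_matrix()
    Rt=np.c_[M[:,0],-M[:,1],-M[:,2]]; q=R.from_matrix(Rt).as_quat()
    return p+(.054+up)*M[:,2], q[[3,0,1,2]]
E
python3 - <<'E'
from h import *
th=-2.138
print(kin.inverse_kinematics(*knobpose(0)).round(2))
env.grip(.05,60)
p,q=knobpose(th,.06); env.reach(p,q)
p,q=knobpose(th); print(env.movel(p,.1,rot=q,stop_force=15)); s=env.get_state();print(s['time'],s['tcp_pos']-p,s['force'])
env.grip(0,60); s=env.get_state();print(s['opening'],s['force'],s['torque'])
for t in np.linspace(th,0,9)[1:]:
    p0=env.get_state()['tcp_pos']; p,q=knobpose(t); env.movel(p,max(np.linalg.norm(p-p0)/.55,.002),rot=q)
    s=env.get_state(); print(round(t,2),s['time'],s['qpos'][-1].round(2),s['force'].round(1),s['torque'].round(2),(s['tcp_pos']-p).round(4))
E
```

```text
[-0.15  0.55 -0.21  1.83  0.16  0.77 -1.83]
False
4.6083 [0.00019854 0.00023871 0.00015823] [-0.20188057  0.68102127  0.38401077]
0.013188970332766257 [-2.80425342 -1.1888651   5.29068782] [-0.2034047   0.52845897  0.14687533]
-1.87 5.85 -0.28 [-3.8 -1.3  5.8] [-0.37  0.69 -0.01] [-0.0003 -0.0003  0.0008]
-1.6 6.675 -0.5 [-4.6 -2.   7.2] [-0.49  0.93  0.02] [-0.0006 -0.0004  0.0008]
-1.34 7.5 -0.72 [-6.  -2.6  9.9] [-0.49  1.18 -0.03] [-0.0009 -0.0004  0.0008]
-1.07 8.325 -0.94 [-7.1 -2.  10.8] [-0.55  1.42 -0.03] [-0.0013 -0.0004  0.0008]
-0.8 9.075 -1.15 [-7.8 -2.  10.1] [-0.49  1.62 -0.06] [-0.0016 -0.0002  0.0007]
-0.53 9.7333 -1.37 [-8.9 -2.5 10.1] [-0.37  1.78 -0.04] [-0.0018 -0.      0.0007]
-0.27 10.325 -1.58 [-8.8 -1.  11.5] [-0.21  1.92 -0.05] [-0.002   0.0003  0.0007]
0.0 10.875 -1.79 [-9.3 -0.4 10.9] [-0.14  1.95  0.03] [-0.0021  0.0006  0.0007]
```

```bash
python3 - <<'E'
from h import *
env.grip(.035,60); print(env.get_state()['opening'])
p,q=knobpose(0,.06); env.movel(p,.15)
p,_=stand([0,.055,.27]); env.movel(p,.2)
im,d,c=snap('wrist','w2'); print(env.get_state()['time'])
P=cloud(c,d); g=im.max(2)
m=(g>150)&(P[...,2]>.045)&(P[...,2]<.075)&(np.hypot(P[...,0]-.598,P[...,1]-.07)<.13)
Q=P[m]
for i in range(4):
    A=np.c_[Q[:,:2],np.ones(len(Q))]; k=np.linalg.lstsq(A,Q[:,2],rcond=None)[0]; r=Q[:,2]-A@k; Q=Q[np.abs(r)<max(.002,1*r.std())]
print('plane',k,len(Q),Q[:,2].mean()); print('plate',cv2.minAreaRect(Q[:,:2].astype(np.float32)))
T=P[(np.hypot(P[...,0]-.61,P[...,1]-.033)<.03)&(P[...,2]>.112)&(P[...,2]<.125)]
print('axle',len(T),np.median(T[:,2]),cv2.minEnclosingCircle(T[:,:2].astype(np.float32)))
kp=stand([0,.095,0])[0]
T=P[(np.hypot(P[...,0]-kp[0],P[...,1]-kp[1])<.03)&(P[...,2]>.1)&(P[...,2]<.125)]
print('bar',np.median(T[:,2]),cv2.minAreaRect(T[:,:2].astype(np.float32)))
v=proj(c,[stand([-.045,.06,.066])[0]])[0]; print(v)
x,y=[int(t) for t in v]; x0=min(max(x-56,0),448);y0=min(max(y-42,0),336)
cv2.imwrite('pics/vial.png',cv2.resize(im[y0:y0+84,x0:x0+112],(800,600),interpolation=cv2.INTER_CUBIC)); print(x0,y0)
E
```

```text
0.034863937626188286
12.3167
plane [-3.55527539e-03  4.22934223e-05  6.25047467e-02] 13313 0.06028666727908233
plate ((0.6091880202293396, 0.05770694464445114), (0.11340112239122391, 0.2052590698003769), 11.307302474975586)
axle 1029 0.11753128458570662 ((0.6120585799217224, 0.033276498317718506), 0.015205435454845428)
bar 0.10936401491545154 ((0.5946993827819824, 0.1266058385372162), (0.039463110268116, 0.014353201724588871), 11.20638656616211)
[276.96635515 245.5305159 ]
220 203
```

View pics/vial.png

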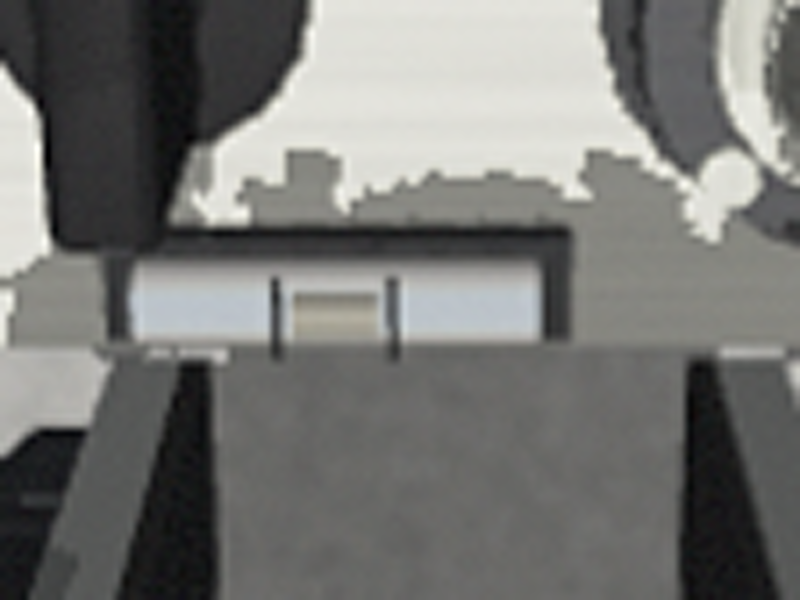

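```bash
python3 - <<'E'
from h import *
print([None if (q:=kin.inverse_kinematics(p,quat(np.radians(y)))) is None else q.round(2) for p,y in (([.45,-.2,.091],-102),([.487,.06,.15],-102),([.487,.02,.15],-79))])
env.reach([.50,-.21,.25],quat(np.radians(-102))); print(env.get_state()['time'])
im,d,c=snap('wrist','w3')
cv2.imwrite('pics/w3b.png',cv2.resize(im,(800,600),interpolation=cv2.INTER_CUBIC))
E
```

```text
[array([ 0.3 ,  0.51, -0.01,  2.14,  0.01,  0.5 , -1.5 ]), array([-0.18,  0.4 , -0.08,  2.11,  0.06,  0.63, -2.08]), array([-0.05,  0.4 , -0.15,  2.12,  0.09,  0.63, -1.64])]
13.5167
```

View pics/w3b.png

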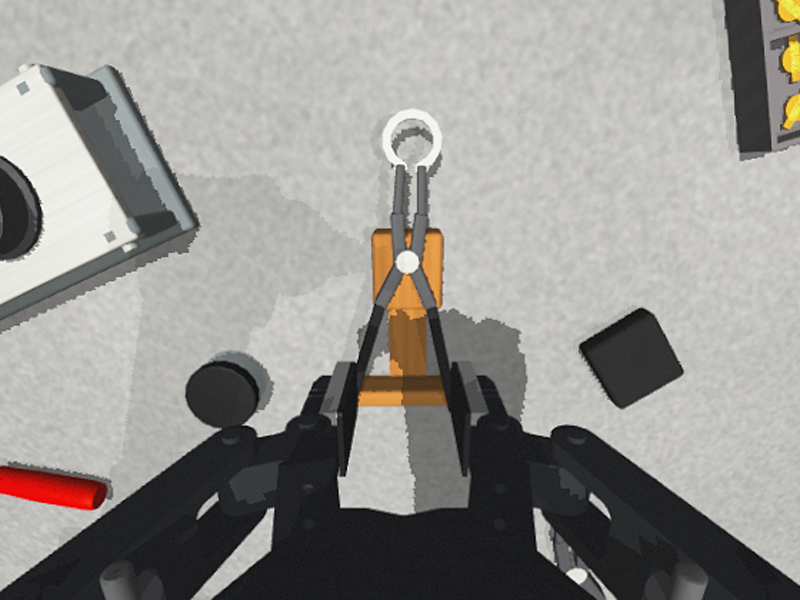

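```bash
python3 - <<'E'
from h import *
im,d,c=load('w3'); s=.7
for n,u,v,z in [('rivet',406.5,261.5,.045),('ring',412,139,.033),('hL',382,307,.044),('hR',432,307,.044),('jL',402,170,.043),('jR',421,170,.043),('blkTL',373,230,.03),('blkTR',442,230,.03),('barL',358,404,.03)]:
    print(n,atz(c,u*s,v*s,z).round(4),atd(c,d,u*s,v*s).round(4))
P=cloud(c,d);g=im.min(2)
m=(g>180)&(P[...,2]>.028)&(P[...,2]<.045)&(np.hypot(P[...,0]-.595,P[...,1]+.232)<.04)
T=P[m];print(len(T),np.median(T[:,2]),cv2.minEnclosingCircle(T[:,:2].astype(np.float32)))
m=(P[...,2]>.027)&(P[...,2]<.033)&(im[...,2]>im[...,0]+60)&(np.hypot(P[...,0]-.51,P[...,1]+.215)<.05)
T=P[m];print(cv2.minAreaRect(T[:,:2].astype(np.float32)))
im,d,c=load('top');P=cloud(c,d)
m=(P[...,2]>.036)&(P[...,2]<.05)&(np.hypot(P[...,0]-.45,P[...,1]+.2)<.085)
T=P[m];print(len(T),T.mean(0),T[:,2].std(),cv2.minAreaRect(T[:,:2].astype(np.float32)))
E
```

```text
rivet [ 0.5199 -0.2143  0.045 ] [ 0.5197 -0.2143  0.0443]
ring [ 0.5948 -0.2335  0.033 ] [ 0.5969 -0.2346 -0.    ]
hL [ 0.4919 -0.1913  0.044 ] [ 0.4921 -0.1914  0.0445]
hR [ 0.4848 -0.225   0.044 ] [ 0.4849 -0.225   0.0443]
jL [ 0.5775 -0.2234  0.043 ] [ 0.5775 -0.2234  0.0427]
jR [ 0.575  -0.2351  0.043 ] [ 0.575  -0.2351  0.0423]
blkTL [ 0.543  -0.1958  0.03  ] [ 5.394e-01 -1.928e-01  1.000e-04]
blkTR [ 0.5333 -0.242   0.03  ] [ 5.288e-01 -2.438e-01  4.000e-04]
barL [ 0.4135 -0.1537  0.03  ] [ 0.4138 -0.1538  0.0305]
606 0.03513993258509056 ((0.5928089022636414, -0.23229990899562836), 0.019993865862488747)
((0.5092586874961853, -0.2123638242483139), (0.04904914274811745, 0.05510478466749191), 78.36951446533203)
317 [ 0.4709623  -0.20312635  0.04411232] 0.0028459412696633405 ((0.47023147344589233, -0.2051275223493576), (0.09260443598031998, 0.12792088091373444), 77.51627349853516)
```

```bash
python3 - <<'E'
from h import *
yw=np.radians(-13.2); h=np.array([.5195,-.2143])-.070*np.array([np.cos(yw),np.sin(yw)]); print(h)
q=quat(yw-np.pi/2)
env.grip(.085,60)
env.reach([*h,.16],q); print(env.movel([*h,.091],.08,stop_force=12)); s=env.get_state();print(s['time'],s['tcp_pos'],s['force'])
if s['tcp_pos'][2]<.0925:
    env.grip(.045,60); s=env.get_state();print(s['opening'],s['force'],s['torque'])
    env.grip(0,60); s=env.get_state();print(s['opening'],s['force'],s['torque'])
    f0=s['force']
    env.movel([*h,.21],.1); env.dwell(.3); s=env.get_state();print(s['time'],s['opening'],s['force'],s['torque'])
    im,d,c=snap('wrist','w4')
    cv2.imwrite('pics/w4b.png',cv2.resize(im,(800,600),interpolation=cv2.INTER_CUBIC))
E
```

```text
[ 0.45134948 -0.19831544]
False
15.6167 [ 0.45167872 -0.1984458   0.09136277] [-0.08392452  0.05907566  0.78696785]
0.045050002045285 [-1.70740068  0.39385693 10.34833796] [0.12634325 0.44158503 0.03870458]
0.022150960683860195 [-3.39470271  1.71006004 18.11831158] [ 0.44042748  0.69108927 -0.09498369]
18.075 0.02227648424246174 [-0.16007746 -0.39122357 -2.65921978] [0.00379346 0.11642256 0.02366459]
```

View pics/w4b.png

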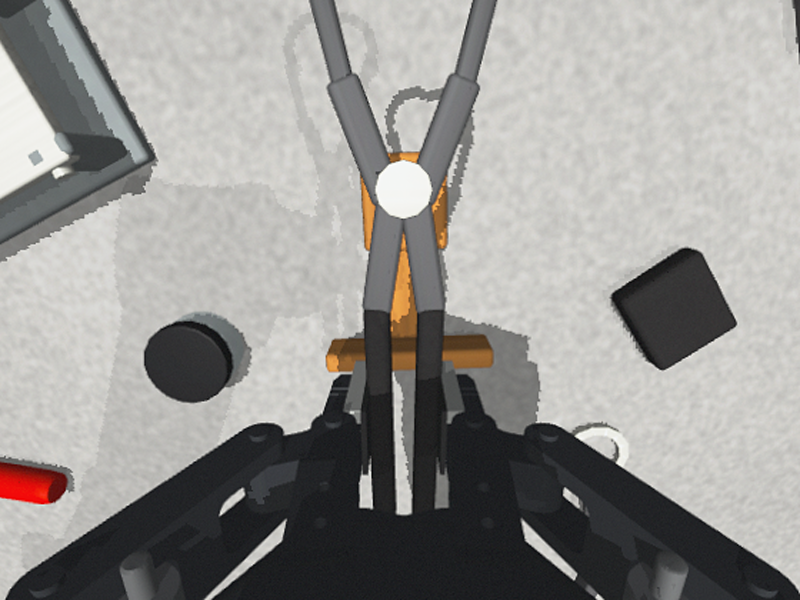

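```bash
python3 - <<'E'
from h import *
im,d,c=load('w4'); s=.7; S=env.get_state(); print(S['tcp_pos'])
Rt=R.from_quat(S['orientation'][[1,2,3,0]]).as_matrix()
P=cloud(c,d); T=(P-S['tcp_pos'])@Rt   # tool frame
m=(T[...,2]>.03)&(T[...,2]<.075)&(T[...,0]>.02)&(np.abs(T[...,1])<.05)
m[:, :]&=True
def show(n,mm):
    Q=T[mm]; print(n,len(Q),Q.mean(0).round(4),Q.min(0).round(4),Q.max(0).round(4))
g=im.min(2)
show('rivet',m&(g>200))
Q=T[m&(g>200)]; print(cv2.minEnclosingCircle(Q[:,:2].astype(np.float32)))
show('all',m)
for x in np.arange(.02,.16,.01):
    mm=m&(np.abs(T[...,0]-x)<.002); Q=T[mm]
    if len(Q)<5: continue
    for sg in(-1,1):
        q=Q[Q[:,1]*sg>-.0]; 
        if len(q): print(round(x,3),sg,q[:,1].min().round(4),q[:,1].max().round(4),np.median(q[:,2]).round(4))
for n in('top','scene'): snap(n,n+'4')
E
```

```text
[ 0.45130258 -0.19828158  0.20979273]
rivet 1203 [0.0729 0.0002 0.0491] [ 0.0651 -0.0074  0.0471] [0.0804 0.0076 0.0512]
((0.0727200135588646, 0.00019971371511928737), 0.007778544910252094)
all 11034 [0.0731 0.0002 0.0502] [ 0.02   -0.024   0.0471] [0.12   0.0238 0.0604]
0.02 -1 -0.0115 -0.0039 0.0495
0.02 1 0.0044 0.0122 0.0494
0.03 -1 -0.0118 -0.0039 0.0495
0.03 1 0.0045 0.0125 0.0494
0.04 -1 -0.0121 -0.0029 0.0499
0.04 1 0.0035 0.0127 0.0499
0.05 -1 -0.0104 -0.0015 0.05
0.05 1 0.0018 0.0111 0.05
0.06 -1 -0.0089 -0.0003 0.0501
0.06 1 0.0001 0.0097 0.0501
0.07 -1 -0.0094 -0.0002 0.0492
0.07 1 0.0002 0.0102 0.0492
0.08 -1 -0.0134 -0.0002 0.0502
0.08 1 0.0002 0.0138 0.05
0.09 -1 -0.0173 -0.0064 0.0503
0.09 1 0.0071 0.0174 0.0503
0.1 -1 -0.0197 -0.0104 0.0507
0.1 1 0.0104 0.02 0.0506
0.11 -1 -0.0215 -0.015 0.0515
0.11 1 0.015 0.022 0.0514
0.12 -1 -0.024 -0.0171 0.0519
0.12 1 0.0176 0.0238 0.0518
```

```bash
cat >> h.py <<'E'
AX=np.array([.6121,.0333]); PS=np.radians(11.3)
RM=np.array([.1312,.0002,.0608])  # ring_mid in tool frame
def tcp_for(pos,q):
    return np.array(pos)-R.from_quat(np.array(q)[[1,2,3,0]]).apply(RM)
def ringcheck(tag):
    S=env.get_state(); Rt=R.from_quat(S['orientation'][[1,2,3,0]]); rm=S['tcp_pos']+Rt.apply(RM)
    for n in('top','scene'):
        im,d,c=snap(n,n+tag); P=cloud(c,d); L=Rt.inv().apply((P-rm).reshape(-1,3))*[1,-1,-1] # pliers axes at ring_mid
        m=(np.abs(L[:,2])<.006)&(L[:,0]>-.012)&(np.hypot(L[:,0],L[:,1])<.032)&(np.hypot(L[:,0],L[:,1])>.01)&(im.min(2).ravel()>110)
        T=L[m]
        if len(T)<8: print(n,len(T)); continue
        k=np.linalg.lstsq(np.c_[T[:,:2],np.ones(len(T))],T[:,2],rcond=None)[0]
        print(n,len(T),'min',T.min(0).round(4),'max',T.max(0).round(4),'meanz',T[:,2].mean().round(4),'plane',k.round(4))
        u,v=proj(c,[rm])[0]; x0,y0=int(u)-40,int(v)-30
        cv2.imwrite(f'pics/{n}{tag}_c.png',cv2.resize(im[y0:y0+60,x0:x0+80],(400,300),interpolation=cv2.INTER_CUBIC))
    a=[cv2.imread(f'pics/{n}{tag}_c.png') for n in('top','scene')]
    if all(x is not None for x in a): cv2.imwrite(f'pics/both{tag}.png',np.hstack(a))
E
python3 - <<'E'
from h import *
q=quat(PS-np.pi/2)
p=tcp_for([*AX,.155],q); print(p,kin.inverse_kinematics(p,q).round(2))
env.movel(env.get_state()['tcp_pos']+[0,0,.03],.15)
env.movel(p+[0,0,.025],.15,rot=q); env.movel(p,.1); env.dwell(.4)
S=env.get_state(); print(S['time'],S['tcp_pos']-p,S['opening'],S['force'])
ringcheck('5')
im,d,c=snap('wrist','w5'); T=(cloud(c,d)-S['tcp_pos'])@R.from_quat(S['orientation'][[1,2,3,0]]).as_matrix()
Q=T[(T[...,2]>.03)&(T[...,2]<.075)&(T[...,0]>.02)&(np.abs(T[...,1])<.05)&(im.min(2)>200)];print(Q.mean(0),cv2.minEnclosingCircle(Q[:,:2].astype(np.float32)))
E
```

```text
[0.48340417 0.00778799 0.2158    ] [-0.01  0.28 -0.16  2.08  0.06  0.78 -1.58]
20.9167 [1.40039870e-04 1.77460793e-05 2.87639183e-04] 0.02159923977298777 [ 0.76781587  0.18755464 -2.070793  ]
top 46 min [ 0.0088 -0.0258 -0.0024] max [0.0256 0.0247 0.0055] meanz 0.0026 plane [-0.068   0.0074  0.0039]
scene 61 min [-0.0048 -0.0255 -0.0022] max [0.0244 0.0274 0.0042] meanz 0.0012 plane [-0.0019  0.0089  0.0012]
[0.07274967 0.00065125 0.04918529] ((0.08330315351486206, 0.004267900250852108), 0.018823767080903053)
```

View pics/both5.png

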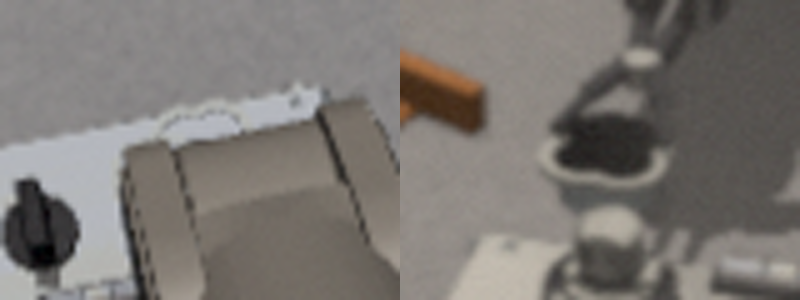

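```bash
python3 - <<'E'
from h import *
S=env.get_state(); q=quat(PS-np.pi/2)
for z in (.125,.112,.094):
    p=tcp_for([*AX,z],q); r=env.movel(p,.025,rot=q,stop_force=4); S=env.get_state(); print(z,r,S['time'],(S['tcp_pos']-p).round(4),S['force'].round(2),S['torque'].round(3))
    if r: break
env.dwell(.3); S=env.get_state(); print(S['force'].round(2),S['torque'].round(3),S['opening'])
ringcheck('6')
im,d,c=load('scene6'); P=cloud(c,d)
u,v=proj(c,[[*AX,.1]])[0]; x0,y0=int(u)-40,int(v)-30
cv2.imwrite('pics/s6.png',cv2.resize(im[y0:y0+60,x0:x0+80],(800,600),interpolation=cv2.INTER_CUBIC))
T=P[(np.hypot(P[...,0]-AX[0],P[...,1]-AX[1])<.022)&(P[...,2]>.11)&(P[...,2]<.122)]; print(len(T),cv2.minEnclosingCircle(T[:,:2].astype(np.float32)),np.median(T[:,2]))
E
```

```text
0.125 False 22.4167 [0.0001 0.     0.0002] [-0.31 -0.14 -3.17] [-0.041  0.142  0.067]
0.112 False 23.0833 [ 0.      0.     -0.0001] [-0.71  0.   -2.91] [-0.001  0.151  0.008]
0.094 False 23.95 [0.0001 0.     0.0001] [ 0.17 -0.05 -3.8 ] [-0.027  0.055 -0.031]
[-0.49 -0.6  -2.33] [0.003 0.173 0.038] 0.021570335198556348
top 64 min [-0.0002 -0.0269 -0.0054] max [0.026  0.0263 0.006 ] meanz 0.0017 plane [ 1.267e-01 -7.700e-03 -1.000e-04]
scene 86 min [-0.012  -0.0255 -0.0055] max [0.0257 0.0276 0.0036] meanz 0.0002 plane [ 0.0913  0.0005 -0.0009]
110 ((0.6117178797721863, 0.03484290465712547), 0.015537777915596962) 0.1167170897023811
```

View pics/s6.png

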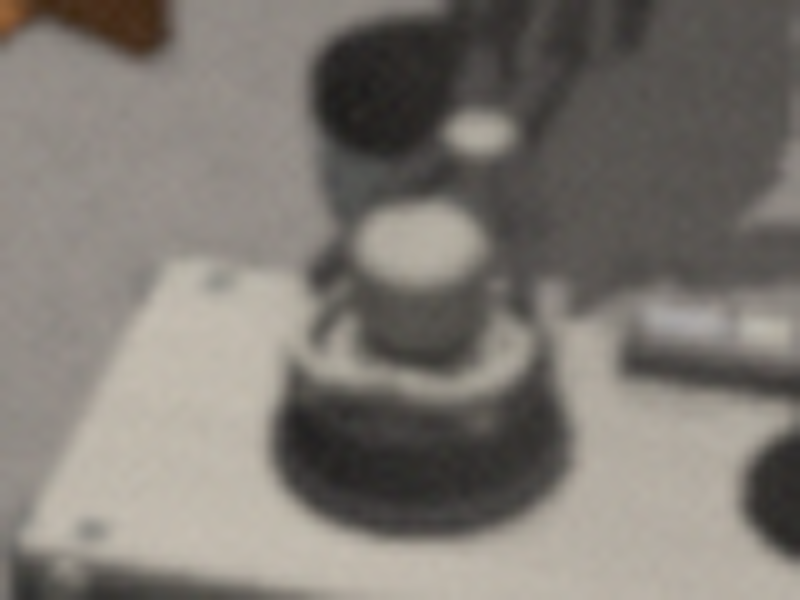

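```bash
python3 -c "
from h import *
job.job_done(); S=env.get_state(); print(S['time'],S['force'],S['opening'])"
```

```text
the job is handed in; nothing more can be done
the job is handed in; nothing more can be done
```

I handed the job in with the plate level, the pliers gripped and squeezed, and the ring spread around the axle at groove height. It took about 24 s of the 66 s allowed. No verdict is reported, so this rests on my own checks.

- **Levelling:** I turned the knob about 2.14 rad clockwise. After I let go, the vial bubble was midway between its lines and the plate slope measured no more than 0.004 rad.
- **Pliers:** I used the smaller pair and squeezed the handles with a 60 N grip. The fingers read 22 mm instead of the stated 26 mm. I think that is the pads giving a little, because the camera shows the handles parallel and the jaws spread evenly.
- **Ring on the axle:** On the way down, no move hit its 4 N contact limit. At the end, the force on the tool was just the weight of the pliers. The scene picture shows the ring centred on the axle, and it measured within about 1 mm of groove height when I checked it just above.
- **Less certain checks:**
  - At the final pose, the fits of the ring's tilt picked up other surfaces and gave slopes of about 0.1. I relied on the scene camera's reading just above the axle instead (0.009 or less).
  - The top camera was mostly blocked by the arm for both ring checks, and its tilt reading above the axle, about 0.07, disagreed.

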